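Stack the spare parts tote on the loaded one

TASK

Stack the loose grey parts tote on top of the blue tote that holds the box of staples: turn it so that the two totes' orange ends lie at opposite ends (with the orange ends together it would nest down onto the staples), set it gently on the blue tote's ledges and slide it along them until all four of its side lugs drop fully home in the ledge sockets, then let go. Never force it or shove the loaded blue tote along its tray, never let it touch the staples, and leave the tape measure, the jar and the bottle where they stand.

Things in the scene. Friction and masses are not known exactly. Their poses are not given: they have to be found in the camera images.
- tote_mid (a point): Centre of the loose grey stack-nest tote (0.22 to 0.36 kg; 170 x 91 mm, 111 mm over the lugs; 60 mm high), 30 mm above its underside. x along its length to its orange end, z up. Stands upright on the bench, turned any way. Below the lugs is a plinth 136 x 86 x 12 mm that passes between the blue tote's ledges (2.5 mm play to each side).
- tote_grip (a point): Top middle of the grey tote's black centre partition, by which it is carried: 16 mm thick along the tote's x, 85 mm long along its y. This point is 30 mm above tote_mid, 10 mm above the rim; the partition is free on both x sides for 73 mm and down to the tote's floor, 44 mm below this point.
- tote_mark (a point): Middle of the grey tote's orange end, 85 mm along +x from tote_mid.
- tote: The grey tote; origin at the centre of its underside, axes as at tote_mid. Two lugs stick out of each long side, at x = +72 and x = -24 mm, each 14 mm long in x, out to y = +-55.5 mm; their undersides are 12 mm above the underside.
- tray_mid (a point): Middle of the floor (3 mm above the bench) of a low dark steel tray, 256 x 140 mm, fixed to the bench; x along it, z up. In it the blue tote, 210 x 124 x 70 mm, stands with its orange end to +x. The tray is longer: the blue tote's centre lies anywhere from -11 to +11 mm along x from here (0 in y). This is NOT measured; feel for it or see it.
- tray: Tray with blue tote (which slides along the tray if pushed along x with over 7 N); origin on the bench under tray_mid. Ledges inside both long sides at y = +-(48 to 58.5) mm, tops 73 mm above the bench. From the blue tote's own centre: sockets 7 mm deep, 18 mm long in x at x = -72 and +24 mm; bottomless nesting channels 22 mm long at x = +72 and -24 mm. End walls are 12 mm lower than the ledges.
- tray_end (a point): Middle of the tray floor's orange end, 122 mm along +x from tray_mid. Stacking: with the grey tote's orange end to the tray's -x, its lugs ride on the ledges (tote_mid 91 mm above the bench) up to 27 mm off the blue tote's centre, and drop into the sockets by their own weight within 2 mm of it (tote_mid then 84 mm above the bench).
- staples_mid (a point): Centre of a loose yellow-topped box of staples, 50 x 65 x 35 mm, lying on the floor of the blue tote, 7 mm above the bench, carried along if that tote is shoved; the seated upper tote clears it by 12 mm.
- staples: The box of staples; origin at the centre of its underside.
- tape_mid (a point): Centre of a yellow tape measure, 35 x 82 x 75 mm, standing on the bench: to be left alone.
- nails_mid (a point): Centre of a glass jar of nails with a blue lid, 61 mm wide, 75 mm high: to be left alone.
- oil_mid (a point): Centre of a green bottle with a black cap, 49 mm wide, 130 mm high: to be left alone.
Things that resemble listed ones, but are neither listed nor needed, are in the scene too. Leave any purple or turquoise look-alike of the staples alone.

How it is judged:
By the outcome, as a careful person would: the job done as asked, in the order asked, and still so for the second after the job is handed in, with the robot touching nothing.
It also fails if it takes over 42 s, if anything falls off the work surface, if the arm or the gripper's body presses on something with over 40 N, if the wrist force passes 120 N, or if a joint passes its speed limit or range.

ROBOT

A 7-joint arm with a two-finger parallel gripper is mounted at the origin on a cart in front of the work surface, level with it; the furniture and walls round the work are solid. World frame = base frame: x ahead of the robot, y to its left, z up, the work surface at z = 0. Lengths are in m, angles in rad, forces in N, time in s.
With the tool pointing down it reaches from about 0.4 to 0.925 m from the base axis. Payload 5.6 kg.
Tool frame: the origin (TCP) lies at the very end of the fingers, on their centre line; the grasp point (between the pads) lies 19 mm behind it (tcp_to_grasp is the z of the grasp point in the tool frame, in m); z points along the fingers, y is the line along which they close (so a half turn about z gives the same grasp; the last joint's range is limited). The gripper opens to 85 mm and grips with 20 to 120 N. Pads are 22 mm wide; open, the fingers measure 114 mm over their backs; the gripper's body (76 mm by 85 mm) begins 54 mm behind the grasp point. The pads swing forward as they close: fully open they stand 13 mm farther back than shut.
Start: joints at [-1.15, 0.468, -0.012, 1.603, 0.006, 1.071, -0.056], TCP at [0.291, 0.581, 0.231] pointing down, gripper open.
Joint ranges: [-2.53, 2.53], [-0.31, 2.02], [-1.57, 1.55], [0.28, 2.44], [-1.29, 4.43], [0.15, 1.84], [-2.92, 2.92]. Speed limits (rad/s): [2.57, 2.57, 3.14, 3.14, 3.14, 3.14, 3.14].

INTERFACE

Orientations are given as a unit quaternion [x, y, z, w].
In Python, from cell import get_state, capture, calibration, hand_in, tcp_to_grasp gives the robot as it stands. The module is installed in compiled form; this text tells all that it offers.
- The arm moves only by the tool carry_out, never from a script. Its argument "motion" is text: rows parted by semicolons, each of 7 numbers parted by spaces: the turn, a rotation vector about the tool's x, y, z in degrees, then the shift along the tool's x, y, z in units of 25 mm (1.0 is 25 mm), then the finger opening in mm, from 0 to 85.4. In form: ax ay az tx ty tz grip; .... A call has 1 to 12 rows; each row is the pose to reach, as a shift and turn from the pose commanded when the call began, along the tool's axes at that moment; what a row does not reach only later rows make up. A row lasts 1/12 s, in which the tool goes at most 41.7 mm and 7.16 degrees, less where a joint would pass 70% of its speed; a pose out of reach is approached as far as the arm can. A call with a gripper value outside its range is refused whole. The fingers move at their own pace and stop on an object; "force" is the grip in N (left out, the last holds). Time passes only in rows, so rows that repeat a pose let the fingers close. It gives the time, the measured TCP pose, the force, the opening and the grip force at its end, in the units of the state.
- get_state(): the state, without advancing time (a new reading comes with each control period).
- capture(name): name is "side" or "top"; returns (picture, depth): 400x640x3 uint8, red, green, blue; 400x640 float32, m along the optical axis (not along the pixel's ray), 0 where there is no reading.
- calibration(name): a dict with "intrinsics" (3x3 intrinsics, pixels), "world_to_cam" (4x4, takes a point from world to camera coordinates). Camera axes: x right, y down, z forward; pixel columns grow to the right and rows downward; lengths in m; the calibration is good to about 2 mm. A picture is of the moment at which its call begins. calibration takes no time and is no camera call.
- hand_in(): hands the job in; it is judged then, once.
The state is a dict: "time": time; "joints": joint angles; "dq": joint speeds; "joint_efforts": joint torques, N m; "tcp_pos": TCP position; "tcp_rot": TCP orientation; "force": force on the tool from outside, world axes, zero at the start; "ft_torque": the same for the moment, N m; "width": opening from 0.0 (shut) to 1.0 (fully open); "finger_force": force on a finger pad.
Only numpy, scipy, OpenCV 4.12 (cv2) and the standard library are available. Lean on these libraries where they do the work, as an engineer would, in place of code of your own. Each camera call takes 0.05 s, during which the arm holds its last target. There are 200 camera calls.

## Working session

There is one attempt and no reset: what is moved stays moved. The work goes in short steps, Python scripts to look and compute and a tool call to move; the robot and the scene stay as the last step left them, time stands still between calls to the robot, and variables do not carry over. Pictures are saved under pics/ and viewed, at most 10 in all, crops included, and the job is handed in when it is done.

Besides the shell and the picture viewer there is one more tool, called in YAML: its name, and indented under it one key for each argument. carry_out: Moves the arm, as the interface text tells. Its arguments: {"type":"object","properties":{"motion":{"type":"string"},"force":{"type":"number"}},"required":["motion"]}

```bash
mkdir -p pics
cat > h.py <<'E'
import numpy as np, cv2
from cell import *
def snap(n):
    p,d=capture(n); np.savez(f'{n}.npz',p=p,d=d); return p,d
def pts(n,d):
    c=calibration(n);K=np.array(c['intrinsics']);T=np.array(c['world_to_cam'])
    v,u=np.mgrid[:d.shape[0],:d.shape[1]]
    P=np.stack([(u-K[0,2])/K[0,0]*d,(v-K[1,2])/K[1,1]*d,d],-1)
    return (P-T[:3,3])@T[:3,:3]
E
python3 - <<'E'
from h import *
for n in('side','top'):
    p,d=snap(n); cv2.imwrite(f'pics/{n}0.png',p[...,::-1])
    c=calibration(n);T=np.array(c['world_to_cam']);print(n,-T[:3,:3].T@T[:3,3],T[:3,:3].round(2).tolist())
print(get_state(),tcp_to_grasp)
E
```

```text
side [ 0.463462   -0.90645351  0.61949796] [[0.99, -0.13, 0.01], [-0.06, -0.49, -0.87], [0.11, 0.86, -0.49]]
top [0.51422469 0.06627216 1.1355636 ] [[-0.01, -1.0, 0.02], [-1.0, 0.01, -0.06], [0.06, -0.02, -1.0]]
{'time': 0.1, 'joints': array([-1.1500013 ,  0.4682901 , -0.0116043 ,  1.60351835,  0.00599972,
        1.07139927, -0.05632557]), 'dq': array([-0.00092118,  0.00061786,  0.00239051, -0.00220132, -0.00060029,
        0.0002958 ,  0.00100528]), 'joint_efforts': array([ 1.36244311e-03, -5.33525312e+01,  2.15529447e-02, -2.51970434e+01,
        1.13851513e-02,  4.32403962e-03, -1.74760839e-05]), 'tcp_pos': array([0.29061125, 0.58086419, 0.23043839]), 'tcp_rot': array([ 2.29867847e-01,  9.73221531e-01, -7.80232843e-04, -1.25860507e-04]), 'force': array([ 0.19013615, -0.29030975,  0.18498288]), 'ft_torque': array([ 0.00308451,  0.00064919, -0.00649184]), 'finger_force': 0.0, 'width': 0.9978515956304044} -0.0187
```

View pics/top0.png

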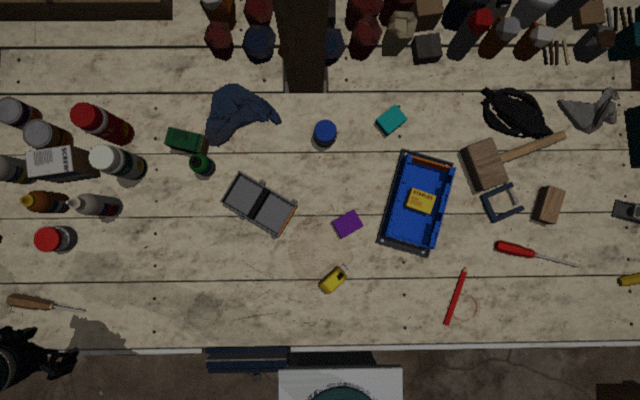

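View pics/side0.png

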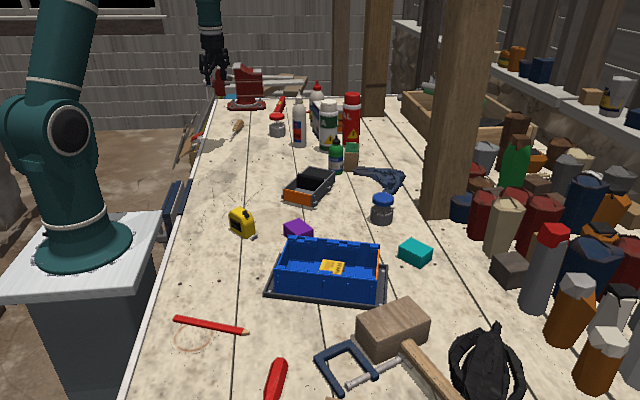

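The top view shows the grey tote at about (259,204), with its orange end at (292,220). The blue tote is at (417,202), with its orange end at (432,160). The jar is at (325,132), the bottle at (201,163) and the tape at (333,279).

Run:
```python
from h import *
z=np.load('top.npz');p,d=z['p'],z['d'];W=pts('top',d)
hsv=cv2.cvtColor(p,cv2.COLOR_RGB2HSV)
print('bench z',np.median(W[230:330,100:300,2]))
def box(m,l):
    q=W[m][:,:2].astype(np.float32); r=cv2.minAreaRect(q*1000); b=cv2.boxPoints(r); print(l,m.sum(),np.round(r[0],1),np.round(r[1],1),round(r[2],1),'z',W[m][:,2].min().round(3),np.median(W[m][:,2]).round(3),W[m][:,2].max().round(3)); print(b.round(0).tolist())
def reg(a,b,c,e):
    m=np.zeros(d.shape,bool);m[b:e,a:c]=1;return m&(d>0)
g=reg(215,168,303,242)
box(g&(W[...,2]>.040)&(W[...,2]<.075),'grey rim'); box(g&(W[...,2]>.056)&(W[...,2]<.075),'partition')
b=reg(370,140,462,262)
box(b&(W[...,2]>.062)&(W[...,2]<.09),'blue high'); box(b&(W[...,2]>.012)&(W[...,2]<.09),'blue all')
H=hsv[...,0].astype(int);S=hsv[...,1];V=hsv[...,2]
o=(H>4)&(H<16)&(S>150)&(V>60)
for l,r in(('grey orange',g),('blue orange',b)): 
    m=r&o; print(np.argwhere(m)[:, ::-1].mean(0)); box(m,l)
y=b&(H>20)&(H<34)&(S>120);box(y,'staples')
cv2.imwrite('pics/crop.png',np.hstack([cv2.resize(p[165:245,212:312,::-1],None,fx=4,fy=4,interpolation=2),cv2.resize(p[140:260,370:470,::-1],None,fx=4,fy=4,interpolation=2)[80:400]]) if 0 else cv2.resize(p[145:262,215:465,::-1],None,fx=3.2,fy=3.2,interpolation=2))
hm=np.clip(W[145:262,215:465,2]/.09*255,0,255).astype(np.uint8); cv2.imwrite('pics/hm.png',cv2.resize(cv2.applyColorMap(hm,cv2.COLORMAP_JET),None,fx=3.2,fy=3.2,interpolation=0))
```

```text
bench z 0.0015435227033475747
grey rim 611 [572.8 201.3] [170.4  97.1] 58.6 z 0.04 0.052 0.068
[[487.0, 154.0], [570.0, 103.0], [659.0, 249.0], [576.0, 299.0]]
partition 227 [592.3 233.1] [91.9 83.8] 58.9 z 0.056 0.061 0.068
[[533.0, 215.0], [604.0, 172.0], [652.0, 251.0], [580.0, 294.0]]
blue high 1037 [ 572.9 -197.8] [126.3 209.2] 73.7 z 0.062 0.073 0.08
[[455.0, -229.0], [656.0, -288.0], [691.0, -167.0], [490.0, -108.0]]
blue all 2709 [ 589.7 -207.9] [150.1 294.8] 72.9 z 0.012 0.046 0.08
[[427.0, -236.0], [709.0, -323.0], [753.0, -179.0], [471.0, -93.0]]
[287.14545455 220.2       ]
grey orange 55 [528.4 130.5] [ 3.7 80.9] 59.0 z 0.035 0.051 0.055
[[493.0, 150.0], [562.0, 108.0], [564.0, 111.0], [495.0, 153.0]]
[431.48192771 161.90361446]
blue orange 83 [ 670.3 -230.4] [93.6  4.4] 73.1 z 0.048 0.061 0.066
[[655.0, -275.0], [659.0, -276.0], [686.0, -186.0], [682.0, -185.0]]
staples 433 [ 574.3 -205.9] [64.5 47.8] 70.3 z 0.021 0.043 0.05
[[541.0, -228.0], [586.0, -244.0], [608.0, -184.0], [563.0, -167.0]]
```

View pics/crop.png

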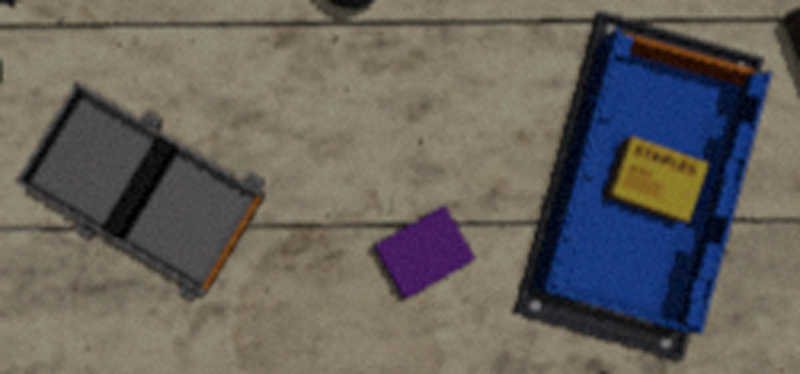

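View pics/hm.png

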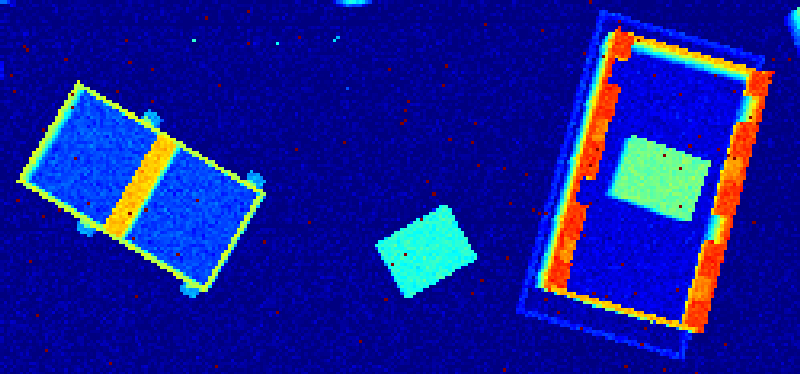

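```bash
cat >> h.py <<'E'
def fit(W,d,c,yaw,zlo,zhi,hx,hy):
    """points in a local frame within half sizes; returns local points"""
    a=np.radians(yaw);R=np.array([[np.cos(a),np.sin(a)],[-np.sin(a),np.cos(a)]])
    L=(W[...,:2]-np.array(c)/1000)@R.T*1000
    m=(d>0)&(W[...,2]>zlo)&(W[...,2]<zhi)&(abs(L[...,0])<hx)&(abs(L[...,1])<hy)
    return L[m],m
def ext(v): return np.percentile(v,[1,50,99]).round(1)
def top(n,p,d,u0): pass
E
python3 - <<'E'
from h import *
z=np.load('top.npz');p,d=z['p'],z['d'];W=pts('top',d)
c=(572.8,201.3);yaw=-121.4
q,_=fit(W,d,c,yaw,.055,.07,14,60);print('partition',len(q),ext(q[:,0]),ext(q[:,1]),'slope',np.degrees(np.polyfit(q[:,1],q[:,0],1)[0]))
q,_=fit(W,d,c,yaw,.042,.056,95,60)
for s in(1,-1):
    e=q[(s*q[:,1]>38)&(abs(q[:,0])<75)];f=np.polyfit(e[:,0],e[:,1],1);print('side',np.degrees(f[0]),f[1],len(e))
    e=q[(s*q[:,0]>78)&(abs(q[:,1])<40)];print('end',np.median(e[:,0]),len(e))
c=(572.9,-197.8);yaw=-16.4
q,m=fit(W,d,c,yaw,.069,.085,110,68)
for s in(1,-1):
    e=q[(s*q[:,1]>40)];f=np.polyfit(e[:,0],e[:,1],1);print('ledge',np.degrees(f[0]),f[1],len(e),ext(e[:,0]),ext(e[:,1]))
    h,b=np.histogram(e[:,0],np.arange(-112,113,4));print(h.tolist())
q,_=fit(W,d,c,yaw,.050,.085,115,68)
print('len',ext(q[:,0]))
for s in(1,-1):
    e=q[(s*q[:,0]>90)&(abs(q[:,1])<38)];print('endwall',ext(e[:,0]),len(e))
for nm,u,v in(('jar',325,132),('bottle',201,163),('tape',333,279),('purple',347,224)): print(nm,W[v,u].round(3))
E
```

```text
partition 228 [-7.6  0.5  8.2] [-40.6   0.5  41.1] slope -0.03853005712084579
side 0.0871145473919957 43.81875743287053 96
end 83.61156508815813 51
side -0.0010587142092798288 -43.680558508308394 105
end -82.06158858284576 67
ledge -0.3317127320689009 55.68249064982252 376 [-99.8  -0.5 100.1] [47.6 56.2 62.1]
[0, 1, 3, 11, 10, 11, 11, 8, 4, 2, 6, 6, 7, 10, 9, 11, 10, 9, 10, 4, 4, 2, 4, 2, 5, 9, 10, 11, 9, 9, 9, 9, 4, 5, 5, 4, 11, 9, 9, 9, 10, 10, 10, 5, 2, 4, 3, 2, 4, 11, 10, 9, 9, 4, 1, 0]
ledge -0.33726270965663585 -55.915641505983174 381 [-101.3   -2.   100.2] [-62.5 -56.5 -47.9]
[0, 1, 6, 10, 10, 11, 10, 9, 3, 5, 5, 3, 9, 11, 9, 11, 9, 11, 9, 4, 4, 3, 4, 3, 6, 10, 10, 11, 9, 12, 9, 7, 4, 4, 2, 4, 10, 10, 9, 9, 10, 9, 11, 2, 4, 3, 3, 4, 5, 11, 9, 11, 8, 5, 0, 0]
len [-1.045e+02 -1.000e-01  1.042e+02]
endwall [100.5 101.8 105. ] 75
endwall [-105.5 -103.1 -101. ] 57
jar [0.744 0.034 0.074]
bottle [0.666 0.331 0.101]
tape [0.384 0.019 0.064]
purple [ 0.517 -0.02   0.036]
```

```bash
cat >> h.py <<'E'
from scipy.spatial.transform import Rotation as Ro
def goto(x,y,z,tyaw,cur=None):
    """row (from the current commanded pose ~ measured) to TCP x,y,z [mm] with tool down, tool y at tyaw deg"""
    s=get_state();R=Ro.from_quat(s['tcp_rot']);a=np.radians(tyaw)
    Y=np.array([np.cos(a),np.sin(a),0]);Z=np.array([0,0,-1.]);G=Ro.from_matrix(np.stack([np.cross(Y,Z),Y,Z],1))
    r=(R.inv()*G).as_rotvec(degrees=True);t=R.inv().apply(np.array([x,y,z])/1000-s['tcp_pos'])/.025
    print('t',round(s['time'],2),'tcp',(s['tcp_pos']*1000).round(1),'row',r.round(2),t.round(3),'F',s['force'].round(2),'w',round(s['width'],3))
E
python3 -c "
from h import *
goto(572.6,201,150,58.6)"
```

```text
t 0.1 tcp [290.6 580.9 230.4] row [-0.09  0.01  4.82] [-16.886  -8.537   3.233] F [ 0.19 -0.29  0.18] w 0.998
```

carry_out:
  motion: "-0.09 0 4.8 -16.89 -8.54 1.0 85;-0.09 0 4.8 -16.89 -8.54 1.0 85;-0.09 0 4.8 -16.89 -8.54 1.0 85;-0.09 0 4.8 -16.89 -8.54 1.0 85;-0.09 0 4.8 -16.89 -8.54 1.0 85;-0.09 0 4.8 -16.89 -8.54 1.0 85;-0.09 0 4.8 -16.89 -8.54 1.0 85;-0.09 0 4.8 -16.89 -8.54 1.0 85;-0.09 0 4.8 -16.89 -8.54 1.0 85;-0.09 0 4.8 -16.89 -8.54 1.0 85;-0.09 0 4.8 -16.89 -8.54 1.0 85;-0.09 0 4.8 -16.89 -8.54 3.23 85"

```text
time: 1.1
tcp_pos: [0.5793, 0.1986, 0.1733]
tcp_rot: [0.275, 0.961, 0.004, 0.007]
force: [2.3, 0.2, 1.8]
width: 0.995
finger_force: 0.0
```

```bash
python3 -c "
from h import *
goto(572.6,201,32,58.6)"
```

```text
t 1.1 tcp [579.3 198.6 173.3] row [ 0.63  0.71 -0.51] [ 0.348 -0.124  5.647] F [2.25 0.24 1.82] w 0.995
```

carry_out:
  motion: "0 0 0 0 0 0 85;0 0 0 0 0 0 85;0 0 0 0 0 0 85;0 0 0 0 0 0 85"

```text
time: 1.43
tcp_pos: [0.5704, 0.2072, 0.1684]
tcp_rot: [0.269, 0.963, 0.002, 0.001]
force: [0.1, 0.1, 0.7]
width: 0.998
finger_force: 0.0
```

```bash
python3 -c "
from h import *
goto(572.6,201,32,58.6)"
```

```text
t 1.43 tcp [570.4 207.2 168.4] row [0.23 0.04 0.17] [-0.2   -0.187  5.455] F [0.08 0.13 0.7 ] w 0.998
```

carry_out:
  motion: "0.2 0 0.2 -0.2 -0.19 1 85;0.2 0 0.2 -0.2 -0.19 2 85;0.2 0 0.2 -0.2 -0.19 3 85;0.2 0 0.2 -0.2 -0.19 4 85;0.2 0 0.2 -0.2 -0.19 5 85;0.2 0 0.2 -0.2 -0.19 5.45 85;0.2 0 0.2 -0.2 -0.19 5.45 85;0.2 0 0.2 -0.2 -0.19 5.45 85;0.2 0 0.2 -0.2 -0.19 5.45 85"

```text
time: 2.18
tcp_pos: [0.5734, 0.1996, 0.0326]
tcp_rot: [0.272, 0.962, 0.0, 0.001]
force: [-0.2, 0.7, 0.5]
width: 0.997
finger_force: 0.0
```

```bash
python3 -c "
from h import *
goto(572.6,201,32,58.6)"
```

```text
t 2.18 tcp [573.4 199.6  32.6] row [ 0.05  0.1  -0.14] [0.059 0.031 0.025] F [-0.22  0.69  0.45] w 0.997
```

Within 1.5 mm. Next I close the gripper.

carry_out:
  motion: "0 0 0 0.04 0.03 0 30;0 0 0 0.04 0.03 0 20;0 0 0 0.04 0.03 0 12;0 0 0 0.04 0.03 0 10;0 0 0 0.04 0.03 0 10;0 0 0 0.04 0.03 0 10;0 0 0 0.04 0.03 0 10;0 0 0 0.04 0.03 0 10;0 0 0 0.04 0.03 0 10;0 0 0 0.04 0.03 0 10"
  force: 60

```text
time: 3.02
tcp_pos: [0.572, 0.1998, 0.031]
tcp_rot: [0.272, 0.962, -0.001, -0.0]
force: [-0.4, -0.3, 5.1]
width: 0.174
finger_force: 59.7
```

carry_out:
  motion: "0 0 0 0 0 -0.6 10;0 0 0 0 0 -1.6 10;0 0 0 0 0 -2.8 10;0 0 0 0 0 -4 10;0 0 0 0 0 -5.2 10;0 0 0 0 0 -5.4 10;0 0 0 0 0 -5.4 10;0 0 0 0 0 -5.4 10;0 0 0 0 0 -5.4 10"

```text
time: 3.77
tcp_pos: [0.5703, 0.1994, 0.1632]
tcp_rot: [0.272, 0.962, -0.002, -0.002]
force: [-0.7, 0.4, -2.7]
width: 0.175
finger_force: 58.9
```

```bash
python3 -c "
from h import *
import math
a=math.radians(-16.7);goto(572.9+12*math.cos(a),-197.9+12*math.sin(a),165,-16.7)"
```

```text
t 3.77 tcp [570.3 199.4 163.2] row [-0.36  0.08 75.13] [ -8.875 -13.362  -0.022] F [-0.68  0.42 -2.65] w 0.175
```

carry_out:
  motion: "-0.03 0 4 -0.4 -0.6 0 10;-0.06 0 10 -1.1 -1.6 0 10;-0.09 0 17 -1.9 -2.9 0 10;-0.12 0 24 -2.75 -4.2 0 10;-0.15 0 31 -3.6 -5.5 0 10;-0.18 0 38 -4.5 -6.8 0 10;-0.21 0 45 -5.4 -8.1 0 10;-0.24 0 52 -6.3 -9.4 0 10;-0.27 0 59 -7.2 -10.7 0 10;-0.3 0 66 -8 -12 0 10;-0.36 0 72 -8.6 -12.95 0 10;-0.36 0 75.13 -8.875 -13.36 0 10"

```text
time: 4.77
tcp_pos: [0.5835, -0.2068, 0.1643]
tcp_rot: [0.806, 0.592, -0.001, 0.001]
force: [0.4, -0.6, -2.5]
width: 0.177
finger_force: 58.9
```

carry_out:
  motion: "0 0 0 0 0 0 10;0 0 0 0 0 0 10;0 0 0 0 0 0 10;0 0 0 0 0 0 10;0 0 0 0 0 0 10"

```text
time: 5.18
tcp_pos: [0.5861, -0.199, 0.1658]
tcp_rot: [0.801, 0.598, 0.002, 0.001]
force: [0.4, 0.4, -2.2]
width: 0.175
finger_force: 58.8
```

Run:
```python
from h import *
import math
a=math.radians(-16.7);goto(572.9+12*math.cos(a),-197.9+12*math.sin(a),130,-16.7)
p,d=snap('side');cv2.imwrite('pics/s1.png',cv2.resize(p[150:330,230:430,::-1],None,fx=3,fy=3,interpolation=2))
p,d=snap('top');W=pts('top',d)
c=(572.9,-197.9);yaw=-16.7
m=(d>0)&(W[...,2]>.13)&(W[...,2]<.225)
q,_=fit(W,d,c,yaw,.165,.2,115,68);print(len(q),ext(q[:,0]),ext(q[:,1]),ext(W[_][:,2]*1000))
for s in(1,-1):
    e=q[(s*q[:,1]>30)&(abs(q[:,0]-12)<75)];f=np.polyfit(e[:,0],e[:,1],1);print('side',np.degrees(f[0]),f[1],len(e),ext(e[:,1]))
    e=q[(s*(q[:,0]-12)>76)&(abs(q[:,1])<35)];print('end',ext(e[:,0]),len(e))
cv2.imwrite('pics/t1.png',cv2.resize(p[130:270,350:480,::-1],None,fx=4,fy=4,interpolation=2))
```

```text
t 5.18 tcp [ 586.1 -199.   165.8] row [ 0.19 -0.13  0.16] [-0.112 -0.044  1.433] F [ 0.44  0.36 -2.16] w 0.175
654 [-71.2   9.6  98.4] [-38.4  38.7  53. ] [165.3 184.8 199. ]
side -0.14394224108451167 46.790693338464465 312 [30.9 49.  53.4]
end [94.8 96.  99.2] 82
side -0.2807501383303841 -38.1705212971933 35 [-39.1 -38.  -36.9]
end [-71.4 -69.9 -67.6] 68
```

View pics/t1.png

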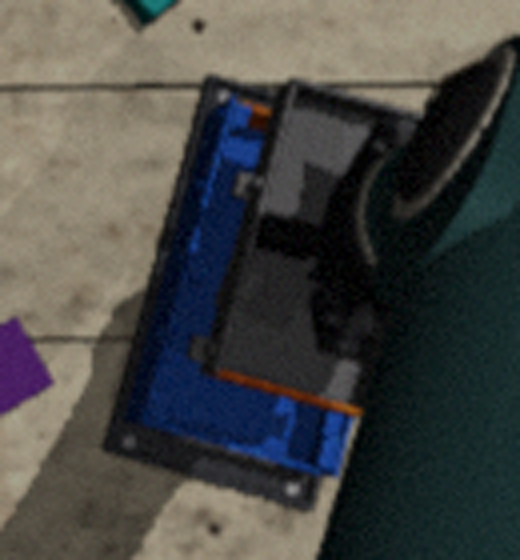

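View pics/s1.png

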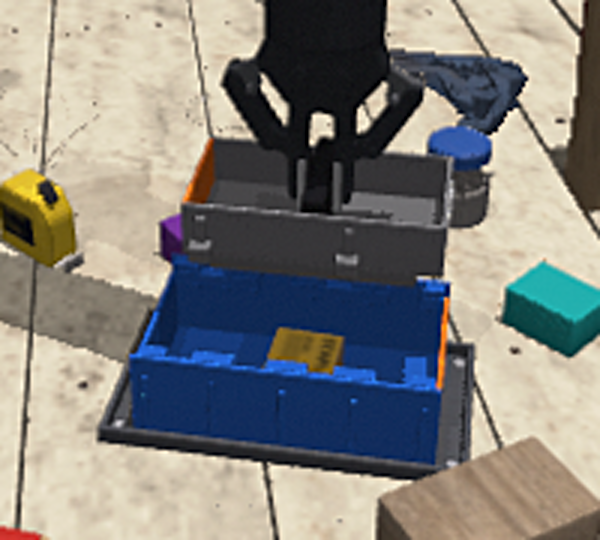

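The tote hangs right way round: its orange end is at (290,392) in the crop, opposite the blue tote's orange end at (255,115). Now the lateral offset.

```bash
cat > m.py <<'E'
from h import *
import sys
tz=float(sys.argv[1]) # rim height mm
p,d=snap('top');W=pts('top',d);c=(572.9,-197.9);yaw=-16.7
s=get_state();a=np.radians(yaw);dx,dy=s['tcp_pos'][:2]*1000-c
print('TCP in blue',dx*np.cos(a)+dy*np.sin(a),-dx*np.sin(a)+dy*np.cos(a),'z',s['tcp_pos'][2],'F',s['force'].round(2))
q,_=fit(W,d,c,yaw,(tz-5)/1000,(tz+4)/1000,110,70)
e=q[(q[:,1]>36)&(abs(q[:,0]-13)<62)&(abs(q[:,0]-13)>14)];f=np.polyfit(e[:,0],e[:,1],1);print('side yaw',np.degrees(f[0]),'y0',f[1]-43.8,len(e),ext(e[:,1]))
for k in(1,-1):
    e=q[(k*(q[:,0]-13)>76)&(abs(q[:,1])<35)];print('end',np.median(e[:,0]),len(e))
q,_=fit(W,d,c,yaw,(tz-48)/1000,(tz-15)/1000,110,70);e=q[(q[:,1]>46)&(q[:,1]<60)];print('lugs',len(e),ext(e[:,1]))
goto(572.9+12*np.cos(a),-197.9+12*np.sin(a),105,-16.7)
E
python3 m.py 186
```

```text
TCP in blue 13.251787044374614 1.8547644969277755 z 0.1663077938247945 F [-0.65  0.79 -2.02]
side yaw 0.10981786767597682 y0 4.387124776786102 92 [46.  48.2 50.5]
end 96.60693370867838 52
end -69.23266006068513 51
lugs 192 [48.6 49.6 59.6]
t 5.33 tcp [ 586.1 -199.9  166.3] row [ 0.24 -0.12  0.07] [-0.079 -0.06   2.452] F [-0.65  0.79 -2.02] w 0.18
```

carry_out:
  motion: "0.1 0 0 -0.17 -0.04 0.6 10;0.1 0 0 -0.17 -0.04 1.4 10;0.1 0 0 -0.17 -0.04 2.0 10;0.1 0 0 -0.17 -0.04 2.2 10;0.1 0 0 -0.17 -0.04 2.2 10;0.1 0 0 -0.17 -0.04 2.2 10;0.1 0 0 -0.17 -0.04 2.2 10;0.1 0 0 -0.17 -0.04 2.2 10"

```text
time: 6.0
tcp_pos: [0.5848, -0.2047, 0.1125]
tcp_rot: [0.802, 0.597, 0.002, 0.001]
force: [-0.7, 0.3, -2.8]
width: 0.175
finger_force: 58.8
```

```bash
python3 m.py 130; python3 m.py 130
python3 - <<'E'
from h import *
p,d=snap('side');W=pts('side',d);c=(572.9,-197.9);yaw=-16.7
print('bench',np.median(W[215:235,210:225,2]))
# near (-y) faces: blue tote outer wall and grey wall, far face not seen
for n,zl,zh,xl,xh in(('blue near wall',.02,.055,-85,85),('grey near wall',.103,.124,-60,80)):
    L,m=fit(W,d,c,yaw,zl,zh,115,90);k=(L[:,0]>xl)&(L[:,0]<xh)&(L[:,1]<-35);e=L[k];h,b=np.histogram(e[:,1],np.arange(-75,-34,1.0));i=h.argmax();e=e[abs(e[:,1]-b[i]-.5)<3];f=np.polyfit(e[:,0],e[:,1],1);print(n,len(e),'y0',f[1],'yaw',np.degrees(f[0]))
L,m=fit(W,d,c,yaw,.115,.128,130,30);print('ends',ext(L[:,0]),len(L))
cv2.imwrite('pics/s2.png',cv2.resize(p[150:330,230:430,::-1],None,fx=3,fy=3,interpolation=2))
E
```

```text
TCP in blue 13.2958641642872 -3.084879237942045 z 0.11238225746626605 F [ 0.43  0.75 -2.63]
side yaw 0.03698704669186025 y0 -0.7493160545226658 72 [40.4 43.1 46.8]
end 96.53089427490161 51
end -68.87767969252283 46
lugs 52 [46.5 51.1 54.3]
t 6.05 tcp [ 584.7 -204.7  112.4] row [ 0.25 -0.11  0.  ] [ 0.123 -0.053  0.295] F [ 0.43  0.75 -2.63] w 0.18
TCP in blue 13.108679301984402 -3.101997581997326 z 0.11218733875502379 F [ 0.4   0.11 -1.99]
side yaw 0.46221212003030326 y0 -0.7383739568273029 73 [40.8 43.2 47.2]
end 96.63411904865032 52
end -69.27821879929925 45
lugs 52 [46.5 50.6 54.6]
t 6.1 tcp [ 584.6 -204.6  112.2] row [ 0.22 -0.11 -0.  ] [ 0.124 -0.045  0.288] F [ 0.4   0.11 -1.99] w 0.18
bench 0.0015971824227343774
blue near wall 1070 y0 -63.27507942200824 yaw 0.00992639092949125
grey near wall 575 y0 -47.53453354848161 yaw 0.0880790742086443
ends [-71.3  -2.6  96.9] 98
```

View pics/s2.png

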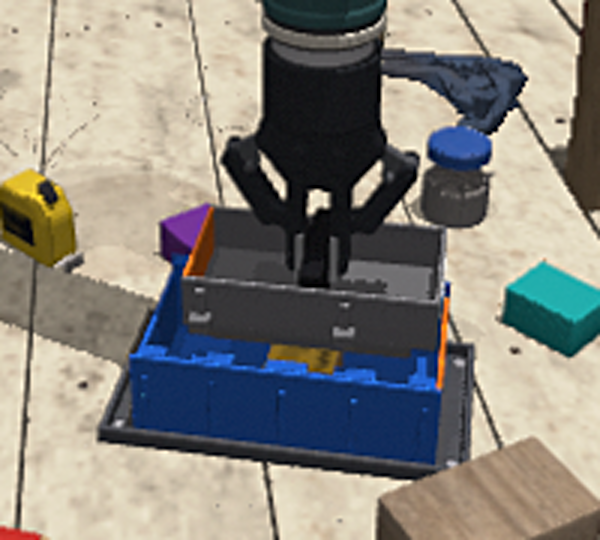

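carry_out:
  motion: "0.1 0 0 0.03 0 0 10;0.1 0 0 0.03 0 0.15 10;0.1 0 0 0.03 0 0.3 10;0.1 0 0 0.03 0 0.45 10;0.1 0 0 0.03 0 0.6 10;0.1 0 0 0.03 0 0.68 10;0.1 0 0 0.03 0 0.68 10;0.1 0 0 0.03 0 0.68 10"

```text
time: 6.82
tcp_pos: [0.5842, -0.2038, 0.094]
tcp_rot: [0.802, 0.597, 0.001, -0.0]
force: [0.2, -0.1, -1.7]
width: 0.178
finger_force: 58.9
```

```bash
python3 m.py 115
```

```text
TCP in blue 12.656812820382992 -2.4354148470518573 z 0.09424330241093315 F [-0.24 -0.43 -2.79]
side yaw 0.057571203138451175 y0 -0.44978010307361416 71 [41.  43.5 45.3]
end 96.1237015195205 46
end -69.8056800704461 42
lugs 334 [47.3 54.1 59.8]
t 6.87 tcp [ 584.3 -203.9   94.2] row [ 0.03 -0.09 -0.01] [ 0.098 -0.026 -0.43 ] F [-0.24 -0.43 -2.79] w 0.174
```

carry_out:
  motion: "0 0 0 0 0 0.03 10;0 0 0 0 0 0.06 10;0 0 0 0 0 0.08 10;0 0 0 0 0 0.08 10;0 0 0 0 0 0.08 10"

```text
time: 7.28
tcp_pos: [0.5843, -0.2038, 0.0923]
tcp_rot: [0.802, 0.597, 0.001, -0.0]
force: [0.0, 0.2, -2.7]
width: 0.179
finger_force: 58.9
```

carry_out:
  motion: "0 0 0 0 0 0.02 10;0 0 0 0 0 0.04 10;0 0 0 0 0 0.06 10;0 0 0 0 0 0.06 10;0 0 0 0 0 0.06 10"

```text
time: 7.7
tcp_pos: [0.5844, -0.2038, 0.092]
tcp_rot: [0.802, 0.597, 0.001, -0.0]
force: [-2.4, 1.4, 7.9]
width: 0.178
finger_force: 60.3
```

carry_out:
  motion: "0 0 0 0 0 -0.024 10;0 0 0 0 0 -0.024 10;0 0 0 0 -0.04 -0.024 10;0 0 0 0 -0.08 -0.024 10;0 0 0 0 -0.12 -0.024 10;0 0 0 0 -0.16 -0.024 10;0 0 0 0 -0.2 -0.024 10;0 0 0 0 -0.24 -0.024 10;0 0 0 0 -0.28 -0.024 10;0 0 0 0 -0.32 -0.024 10;0 0 0 0 -0.32 -0.024 10"

```text
time: 8.62
tcp_pos: [0.5774, -0.2019, 0.092]
tcp_rot: [0.802, 0.597, 0.001, 0.001]
force: [4.8, -1.7, 5.2]
width: 0.172
finger_force: 60.1
```

```bash
python3 m.py 112
```

```text
TCP in blue 5.505786891368495 -2.447589323742293 z 0.09201034635448031 F [ 3.99 -1.21  6.47]
side yaw 0.23650142318111705 y0 -0.24538159013109606 76 [41.5 43.6 46. ]
end 90.12531876959615 25
end -76.82562541631249 43
lugs 359 [47.1 54.2 59.9]
t 8.67 tcp [ 577.5 -201.8   92. ] row [ 0.16 -0.09  0.  ] [ 0.099  0.261 -0.519] F [ 3.99 -1.21  6.47] w 0.179
```

carry_out:
  motion: "0 0 0 0 0 -0.015 10;0 0 0 0 -0.02 -0.015 10;0 0 0 0 -0.05 -0.015 10;0 0 0 0 -0.08 -0.015 10;0 0 0 0 -0.11 -0.015 10;0 0 0 0 -0.13 -0.015 10;0 0 0 0 -0.13 -0.015 10"

```text
time: 9.25
tcp_pos: [0.5717, -0.1999, 0.0908]
tcp_rot: [0.802, 0.597, -0.0, -0.002]
force: [-0.1, 0.3, -3.0]
width: 0.174
finger_force: 58.9
```

carry_out:
  motion: "0 0 0 0 0 0.03 10;0 0 0 0 0 0.06 10;0 0 0 0 0 0.09 10;0 0 0 0 0 0.09 10"

```text
time: 9.58
tcp_pos: [0.5723, -0.2001, 0.0884]
tcp_rot: [0.802, 0.597, 0.0, -0.001]
force: [0.9, 1.0, -2.2]
width: 0.175
finger_force: 58.9
```

Dropping in freely, so I keep lowering.

carry_out:
  motion: "0 0 0 0 0 0.03 10;0 0 0 0 0 0.06 10;0 0 0 0 0 0.09 10;0 0 0 0 0 0.11 10;0 0 0 0 0 0.12 10;0 0 0 0 0 0.12 10;0 0 0 0 0 0.12 10"

```text
time: 10.17
tcp_pos: [0.5732, -0.2004, 0.0863]
tcp_rot: [0.802, 0.597, 0.001, -0.001]
force: [-1.2, 0.5, -2.8]
width: 0.177
finger_force: 58.9
```

```bash
python3 m.py 105
```

```text
TCP in blue 0.9824766133127539 -2.367870373695048 z 0.08629542289296435 F [-1.94  0.32 -3.7 ]
side yaw 0.06157630364545409 y0 -0.13690937382140334 71 [41.2 43.8 45.7]
end nan 0
end -81.5093283083297 43
lugs 367 [47.  53.8 59.9]
t 10.22 tcp [ 573.2 -200.5   86.3] row [-0.01 -0.1  -0.01] [ 0.096  0.441 -0.748] F [-1.94  0.32 -3.7 ] w 0.176
  return _methods._mean(a, axis=axis, dtype=dtype,
  ret = ret.dtype.type(ret / rcount)
```

carry_out:
  motion: "0 0 0 0 0 0.02 10;0 0 0 0 0 0.04 10;0 0 0 0 0 0.05 10;0 0 0 0 0 0.06 10;0 0 0 0 0 0.06 10;0 0 0 0 0 0.06 10"

```text
time: 10.72
tcp_pos: [0.5732, -0.2004, 0.0851]
tcp_rot: [0.802, 0.597, 0.001, -0.001]
force: [-4.7, 1.4, 2.4]
width: 0.174
finger_force: 59.4
```

carry_out:
  motion: "0 0 0 0 -0.02 0 10;0 0 0 0 -0.03 0 10;0 0 0 0 -0.03 0 10"

```text
time: 10.97
tcp_pos: [0.5732, -0.2004, 0.0851]
tcp_rot: [0.802, 0.597, 0.001, 0.0]
force: [-1.6, 1.1, -0.3]
width: 0.175
finger_force: 59.1
```

The drop is 6.9 mm with light support. I open the gripper now.

carry_out:
  motion: "0 0 0 0 0 0 20;0 0 0 0 0 0 24;0 0 0 0 0 0 28;0 0 0 0 0 0 32;0 0 0 0 0 0 36;0 0 0 0 0 0 40;0 0 0 0 0 0 40;0 0 0 0 0 0 40"
  force: 20

```text
time: 11.63
tcp_pos: [0.5729, -0.2004, 0.085]
tcp_rot: [0.802, 0.597, 0.001, -0.0]
force: [0.5, 0.0, -0.5]
width: 0.467
finger_force: 0.0
```

carry_out:
  motion: "0 0 0 0 0 -0.5 40;0 0 0 0 0 -1.3 40;0 0 0 0 0 -2.3 40;0 0 0 0 0 -3.5 40;0 0 0 0 0 -4.7 40;0 0 0 0 0 -6 40;0 0 0 0 0 -6.5 40;0 0 0 0 0 -6.5 40"

```text
time: 12.3
tcp_pos: [0.5745, -0.2016, 0.2523]
tcp_rot: [0.802, 0.597, 0.004, 0.003]
force: [0.7, -0.2, -0.3]
width: 0.47
finger_force: 0.0
```

Run:
```python
from h import *
p,d=snap('side');W=pts('side',d);c=(572.9,-197.9);yaw=-16.7
cv2.imwrite('pics/s3.png',cv2.resize(p[150:330,230:430,::-1],None,fx=3,fy=3,interpolation=2))
for n,zl,zh,k in(('blue',.02,.055,85),('grey',.085,.103,75)):
    L,m=fit(W,d,c,yaw,zl,zh,k,90);e=L[L[:,1]<-35];i=np.median(e[:,1]);e=e[abs(e[:,1]-i)<3];f=np.polyfit(e[:,0],e[:,1],1);print(n,'y0',f[1],np.degrees(f[0]))
p,d=snap('top');W=pts('top',d)
L,m=fit(W,d,c,yaw,.096,.125,95,52)
k=(abs(L[:,0])>70)|(abs(L[:,1])>39);q=L[k];z=W[m][k][:,2]*1000
print('rim z nominal 104 (+1.5 bias)',ext(z))
for s in(1,-1):
    for n,j in(('end',s*q[:,0]>78),('side',s*q[:,1]>38)):
        print(n,s,j.sum(),ext(q[j][:,0]) if n=='end' else ext(q[j][:,1]),ext(z[j]))
g=np.linalg.lstsq(np.c_[q,np.ones(len(q))],z,rcond=None)[0];print('tilt deg',np.degrees(g[:2]/1),g[2])
L,m=fit(W,d,c,yaw,.05,.085,115,68);print('blue',ext(L[:,0]),ext(L[:,1]))
s=get_state();print(s['time'],s['tcp_pos'],s['force'])
```

```text
blue y0 -63.29166275419337 0.020855336604066303
grey y0 -46.88215192087134 0.06856307442304287
rim z nominal 104 (+1.5 bias) [ 96.4 104.4 114.2]
end 1 92 [78.5 83.8 86.7] [ 96.7 104.9 109.3]
side 1 174 [38.9 43.9 47.7] [ 96.6 104.4 116.2]
end -1 70 [-83.2 -81.4 -79.5] [ 96.6 104.5 108. ]
side -1 91 [-48.4 -42.7 -38.6] [ 96.4 103.6 109.6]
tilt deg [-0.02006482  0.36465663] 103.83322705558507
blue [-103.8   -9.2  103.2] [-59.8   4.6  61.8]
12.4 [ 0.57250671 -0.2003987   0.24793316] [ 0.46239694  0.82787576 -0.22417605]
```

View pics/s3.png

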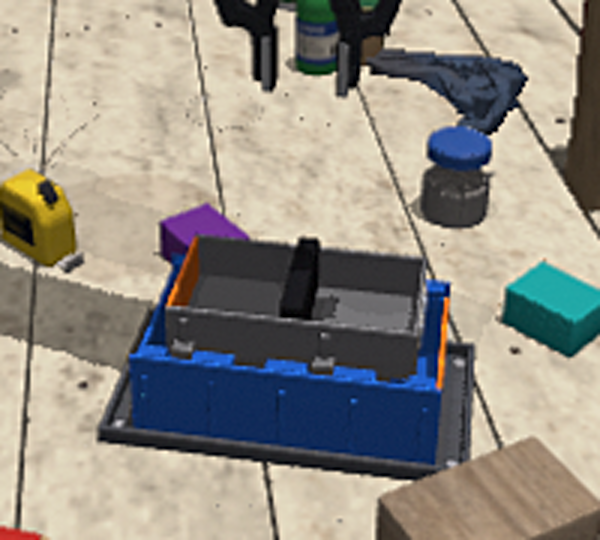

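The grey tote sits level in the sockets. Its rim is at about 104 mm, with the lugs down in the ledges at (183,347) and (323,362). The jar, tape measure and purple box look unmoved, and the gripper is clear.

```bash
python3 -c "
from cell import hand_in
print(hand_in())"
```

```text
the job is handed in; nothing more can be done
None
```

The grey tote is stacked on the blue tote, orange ends opposite and all four lugs home in the sockets, released and handed in at about 12.4 s of the 42 s limit; hand-in returned no verdict.

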